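# Hang the glazed door on the soil display case

### The job

Take the framed clear door with the two steel hinge knuckles out of its rack and hang it on the soil display case: lower it so that both knuckles slip over the two upright hinge pins together, keeping hold of it until it is fully down rather than dropping it. Then let go and push the door fully shut, so that its top edge sits under the steel lip of the case. Leave the jar, the tin, the cup and the two spare panels standing where they are.

Things in the scene. Friction and masses are not known exactly. Their poses are not given: they have to be found in the camera images.
- case: Fixed black display case with brown soil layers, 110 deep (its x) x 170 wide (y) x 196 high. Origin: centre of the underside; the open front is its -x face at x = -55. Two steel lugs, 8 thick, one above the other, stick out beside the front at the -y side (x -75 to -30, y -110 to -84), each carrying an upright brass hinge pin. No latch, no spring.
- lip (a point): Middle of the front edge of the steel lip on the case: 6 thick, along the whole top front edge, reaching 11 beyond the case front, underside 190 above the bench. The shut door's top edge (185 high) lies under it, so the door cannot be lowered on while shut nor gripped by its top there: lower it on standing 50 to 115 degrees open, let go, then push its outer face.
- pin_low (a point): Foot of the lower hinge pin, on top of the lower lug, 45 above the bench. Pin: 9 across, 24 tall, straight for 15, then tapered to 3. Axes as the case (pin axis at its x = -64, y = -99). The lower knuckle must pass over this pin and under the upper lug: bring the door in sideways from the front, 26 to 48 above its seat, then lower it.
- pin_high (a point): Foot of the upper hinge pin (same pin, same vertical axis), on top of the upper lug, 80 above pin_low. Axes as the case. The hung door turns freely about the pins; shut, it stands along the case front, its mid-plane through the pin axis, knuckle end to the case's -y, stopped by the case front.
- door_center (a point): Centre (half-way up) of the loose door: black frame 160 wide (its x) x 12 thick (y) x 160 high (z up), rails 24 wide, clear pane, about 0.3 kg, balanced near the middle. Top edge 80 above this point, free to grasp across the 12. x points to the knuckle end. It starts upright in one of the rack's slots, knuckle end roughly away from the robot, top 168 above the bench.
- knuckle_low (a point): Centre of the bottom end of the lower knuckle: a steel tube 20 outside, 12 bore, 22 long, its axis 94 along x from the door's middle (14 beyond the edge), bottom 60 below door_center. It rests on the lower lug when the door is fully down. Axes as the door.
- knuckle_high (a point): Centre of the bottom end of the upper knuckle, same tube, 80 above knuckle_low, 20 above door_center. Axes as the door.
- rack: Pale wooden rack fixed on the bench, 150 (x) x 175 (y) x 28 high; origin: centre of the underside. Three slots along its x at y = -60, 0, 60, each 15 wide, floor 8 above the bench, 20 deep. One holds the door, the others the spare panels.
- panel_a_center (a point): Centre of a plain grey spare panel, 150 (x) x 12 (y) x 130 high, upright in a rack slot, top 138 above the bench. Leave alone.
- panel_b_center (a point): Centre of a plain plywood spare panel, 150 (x) x 12 (y) x 130 high, upright in a rack slot, top 138 above the bench. Leave alone.
- jar_center (a point): Centre of an amber glass jar with white cap, 56 across, 85 high, standing on the bench in front of the case. Leave alone.
- tin_center (a point): Centre of an aluminium tin with paper label, 52 across, 100 high, standing on the bench near the hinge side of the case. Leave alone.
- cup_center (a point): Centre of a white cup, 60 across, 70 high, standing on the bench between rack and case on the robot's side. Leave alone.
Not all that is in view belongs to the job. What is shaped like the part that bears door_center but pink or yellow is not meant. Leave any blue or turquoise look-alike of the case alone.

How it is judged:
By the outcome, as a careful person would: the job done as asked, in the order asked, and still so for the second after the job is handed in, with the robot touching nothing.
It also fails if it takes over 64 s, if anything falls off the work surface, if the arm or the gripper's body presses on something with over 40 N, if the wrist force passes 120 N, or if a joint passes its speed limit or range.

### The arm

A 7-joint arm with a two-finger parallel gripper is mounted at the origin on the work surface. World frame = base frame: x ahead of the robot, y to its left, z up, the work surface at z = 0. Lengths are in m, angles in rad, forces in N, time in s.
With the tool pointing down it reaches from about 0.375 to 0.925 m from the base axis. Payload 3.1 kg.
Tool frame: the origin (TCP) lies at the very end of the fingers, on their centre line; the grasp point (between the pads) lies 19 mm behind it (env.grasp_offset is the distance from the TCP to the grasp point, in m); z points along the fingers, y is the line along which they close (so a half turn about z gives the same grasp; the last joint's range is limited). The gripper opens to 85 mm and grips with 20 to 120 N. Pads are 22 mm wide; open, the fingers measure 114 mm over their backs; the gripper's body (76 mm by 85 mm) begins 54 mm behind the grasp point. The pads swing forward as they close: fully open they stand 13 mm farther back than shut.
Start: joints at [1.008, 0.383, 0.044, 1.598, -0.018, 1.161, -0.05], TCP at [0.291, -0.581, 0.231] pointing down, gripper open.
Joint ranges: [-2.61, 2.61], [-0.41, 2.15], [-1.48, 1.57], [0, 2.5], [-1.57, 4.71], [0.05, 1.97], [-2.85, 2.85]. Speed limits (rad/s): [2.79, 2.79, 3.14, 3.14, 3.14, 3.14, 3.14].

### API

Orientations are given as a unit quaternion [x, y, z, w].
In Python, from workcell import env, vision, job, status gives the robot as it stands. Calls block until the motion is done:
- env.move_to(position, orientation): joint-space move of the TCP to a pose.
- env.servo_line(position, attitude=None, speed=0.15, until_force=None): straight line of the TCP; attitude=None keeps the orientation; speed is the mean speed in m/s. With until_force (N) it stops when the force on the tool has changed by that much, and returns True; else False.
- env.goto_joints(angles): joint-space move.
- env.set_gripper(opening, f_grip=None): finger opening in m; f_grip is the grip in N (None keeps the last); returns when the fingers have stopped.
- env.dwell(seconds).
- env.solve_ik(position, orientation): joint angles nearest the present ones, or None.
- vision.capture(name): name is "scene" or "top" or "wrist"; returns a dict with "frame" (384x512x3 uint8, red, green, blue), "z_map" (384x512 float32, m along the optical axis (not along the pixel's ray), 0 where there is no reading), "camera_matrix" (3x3 intrinsics, pixels), "R" (3x3) and "t" (3): a world point X has camera coordinates R X + t; the wrist camera has in their place "mount" (4x4, takes a point from camera to tool coordinates, whose origin is the TCP and whose axes are the flange's). Camera axes: x right, y down, z forward; pixel columns grow to the right and rows downward; lengths in m; the calibration is good to about 2 mm. A picture is of the moment at which its call begins: read the wrist's pose just before it.
A pose or a line that the arm cannot do raises env.IKError and nothing moves.
- job.hand_in(): hands the job in; it is judged then, once.
Trained networks look in a picture, given as the dict that the camera call returned (one of the last four; its "shot" number tells which), for a name from the list of things; names that differ only in an ending like _2 or _b are one class to them, and where a whole thing is asked for, a point or a joint stands for the part that bears it (a point fixed in the world has none). Each returns a list of dicts, best first, with "p" (0 to 1); they miss things now and then, are a little off and sometimes report something else, mostly with a low value. They report only what shows in the picture. A call takes as long as a camera call. They do not tell look-alikes from the thing itself.
- vision.look_for(picture, label): "position" ([x, y, z] in m, in the coordinates of the camera as it stood for that picture, good to about 4 mm: the middle of the surface that is visible of it).
Readings, each from a call of its own:
- status.read_clock(): time.
- status.read_joint_positions(): joint angles.
- status.read_qd(): joint speeds.
- status.read_effort(): joint torques, N m.
- status.read_tool_pos(): TCP position.
- status.read_tool_rot(): TCP orientation.
- status.read_ft_force(): force on the tool from outside, world axes, zero at the start.
- status.read_moment(): the same for the moment, N m.
- status.read_finger_gap(): finger opening in m.
- status.read_grasp_force(): force on a finger pad.
Only numpy, scipy, OpenCV 4.12 (cv2) and the standard library are available. Lean on these libraries where they do the work, as an engineer would, in place of code of your own. Each camera call takes 0.05 s, during which the arm holds its last target. There are 200 camera calls.

## Working session

There is one attempt and no reset: what is moved stays moved. The work goes in short steps, each a Python script; the robot and the scene stay as the last script left them, time stands still between calls to the robot, and variables do not carry over. Pictures are saved under pics/ and viewed, at most 10 in all, crops included, and the job is handed in when it is done.

```bash
mkdir -p pics; ls; cat > h.py <<'E'
import numpy as np, cv2
from workcell import env, vision, job, status
def cloud(d):
    K=d["camera_matrix"];z=d["z_map"];v,u=np.indices(z.shape)
    P=np.stack([(u-K[0,2])/K[0,0]*z,(v-K[1,2])/K[1,1]*z,z],-1)
    W=(P-d["t"])@d["R"]
    W[z==0]=np.nan
    return W
def save(d,n): cv2.imwrite("pics/"+n,d["frame"][...,::-1] if isinstance(d,dict) else d[...,::-1])
E
python3 - <<'E'
from h import *
ds={n:vision.capture(n) for n in("scene","top")}
for n,d in ds.items():
    np.savez(n+".npz",**{k:v for k,v in d.items() if k!="shot"})
    for l in["case","lip","pin_low","pin_high","door_center","knuckle_low","knuckle_high","rack","panel_a_center","panel_b_center","jar_center","tin_center","cup_center"]:
        for r in vision.look_for(d,l)[:3]:
            p=np.array(r["position"]);K=d["camera_matrix"];q=K@p/p[2]
            print(n,l,round(r["p"],2),(d["R"].T@(p-d["t"])).round(3),q[:2].round())
save(np.hstack([ds["scene"]["frame"]]),"s.png");save(ds["top"],"t.png")
print(status.read_clock())
E
```

```text
pics
scene case 0.78 [0.451 0.449 0.122] [414. 190.]
scene case 0.64 [0.427 0.183 0.121] [325. 186.]
scene case 0.63 [ 0.785 -0.235  0.136] [171. 261.]
scene lip 0.74 [0.423 0.187 0.126] [326. 184.]
scene lip 0.65 [ 0.777 -0.23   0.134] [174. 260.]
scene lip 0.57 [0.457 0.45  0.124] [415. 190.]
scene pin_low 0.86 [0.426 0.186 0.125] [326. 185.]
scene pin_low 0.71 [0.449 0.449 0.129] [414. 187.]
scene pin_high 0.95 [0.425 0.191 0.121] [327. 186.]
scene pin_high 0.78 [0.453 0.447 0.124] [413. 190.]
scene pin_high 0.75 [ 0.78  -0.231  0.136] [173. 260.]
scene door_center 0.97 [ 0.281 -0.227  0.09 ] [196. 172.]
scene door_center 0.93 [ 0.484 -0.301  0.147] [163. 190.]
scene door_center 0.72 [ 0.444 -0.537  0.084] [ 90. 200.]
scene knuckle_low 0.97 [ 0.281 -0.231  0.094] [195. 171.]
scene knuckle_low 0.89 [ 0.447 -0.536  0.085] [ 90. 201.]
scene knuckle_low 0.86 [ 0.488 -0.295  0.149] [165. 190.]
scene knuckle_high 0.96 [ 0.443 -0.531  0.089] [ 92. 199.]
scene knuckle_high 0.89 [ 0.28  -0.233  0.093] [195. 171.]
scene rack 0.59 [ 0.437 -0.237  0.027] [190. 214.]
scene panel_a_center 0.74 
[... 1132 characters left out ...]
ow 0.87 [ 0.28  -0.228  0.135] [323. 280.]
top knuckle_low 0.78 [ 0.494 -0.299  0.118] [345. 206.]
top knuckle_low 0.61 [ 0.427 -0.526  0.11 ] [422. 231.]
top knuckle_high 0.93 [ 0.433 -0.526  0.116] [423. 228.]
top knuckle_high 0.75 [ 0.282 -0.227  0.134] [322. 280.]
top knuckle_high 0.57 [ 0.49  -0.294  0.12 ] [343. 207.]
top rack 0.77 [ 0.475 -0.273  0.028] [330. 217.]
top rack 0.6 [0.672 0.1   0.083] [214. 150.]
top panel_a_center 0.61 [ 0.492 -0.351  0.101] [361. 208.]
top panel_b_center 0.92 [ 0.481 -0.236  0.113] [323. 210.]
top jar_center 0.77 [0.675 0.099 0.084] [214. 148.]
top tin_center 0.95 [0.676 0.218 0.092] [175. 146.]
top cup_center 0.88 [ 0.411 -0.051  0.025] [260. 236.]
1.4
```

```bash
python3 - <<'E'
import cv2,numpy as np
a=cv2.imread("pics/s.png");b=cv2.imread("pics/t.png")
cv2.imwrite("pics/s1.png",cv2.resize(a,(768,576)));cv2.imwrite("pics/t1.png",cv2.resize(b,(768,576)))
E
```

```text
(no output)
```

View pics/s1.png

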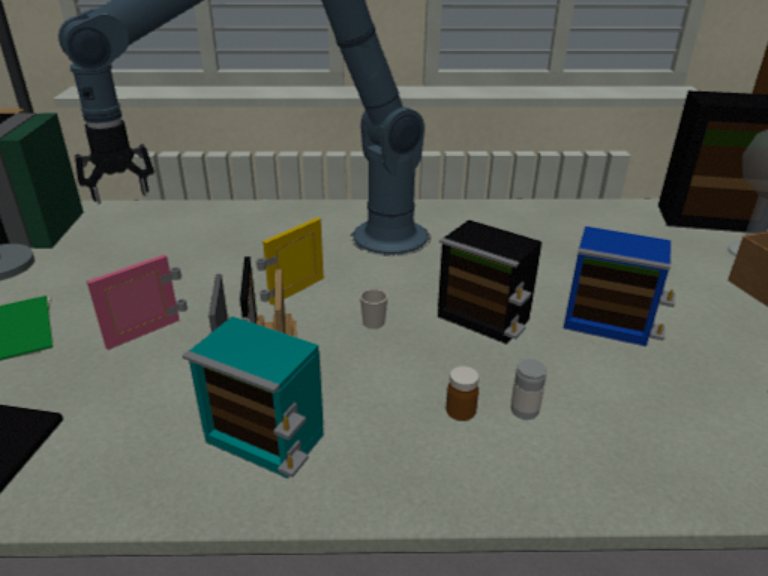

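View pics/t1.png

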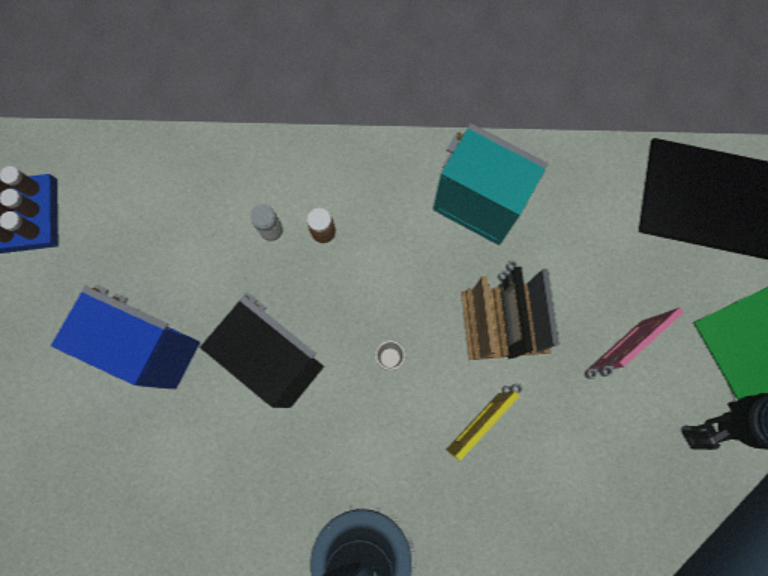

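The scene picture shows what could be mistaken for the door: pink panel at zoomed px (135,300), yellow at (295,260), and the black one in the rack at (248,290), with grey and plywood panels beside it. The black framed one with knuckles, in the rack's middle slot at top px (343,207), is my choice. Of the cases, black at (490,280) is the target; blue at (620,285) and turquoise at (255,390) are look-alikes. The target's lip runs from (243,296) to (322,362) in the top picture, with the lugs at its (243,296) end.

```bash
python3 - <<'E'
import numpy as np,cv2
from h import cloud
for n in("top","scene"):
    d=dict(np.load(n+".npz"));W=cloud(d)
    x,y,z=W[...,0],W[...,1],W[...,2]
    m=(x>.25)&(x<.6)&(y>.05)&(y<.32)&(z>.185)&(z<.21)
    P=W[m]; 
    print(n,"case top",m.sum(),np.median(P[:,2]),cv2.minAreaRect(P[:,:2].astype(np.float32)*1000), cv2.boxPoints(cv2.minAreaRect(P[:,:2].astype(np.float32)*1000)).round())
    m=(x>.38)&(x<.62)&(y>-.34)&(y<-.26)&(z>.155)&(z<.185)
    P=W[m]; print("door",len(P),np.median(P[:,2]),cv2.minAreaRect(P[:,:2].astype(np.float32)*1000))
    for nm,lo,hi,b in(("knuck",.10,.16,(.55,.66,-.36,-.24)),("lug/pins",.03,.17,(.40,.6,.2,.33)),):
        m=(x>b[0])&(x<b[1])&(y>b[2])&(y<b[3])&(z>lo)&(z<hi); P=W[m]
        print(nm,len(P),P.min(0).round(3) if len(P) else "",P.max(0).round(3) if len(P) else "")
    for nm,c,zt in(("jar",(.69,.1),.06),("tin",(.69,.216),.07),("cup",(.42,-.05),.05)):
        m=(np.hypot(x-c[0],y-c[1])<.06)&(z>zt); P=W[m]; print(nm,P.min(0).round(3),P.max(0).round(3))
d=dict(np.load("scene.npz"));f=d["frame"][...,::-1]
c1=f[165:235,130:210];c2=f[140:230,285:365]
cv2.imwrite("pics/crop.png",np.hstack([cv2.resize(c1,(400,350),interpolation=2),cv2.resize(c2,(400,350),interpolation=2)]))
E
```

```text
top case top 2896 0.19659507808700827 ((396.09466552734375, 187.74478149414062), (170.71063232421875, 120.9587631225586), 53.015872955322266) [[296. 156.]
 [393.  83.]
 [496. 220.]
 [399. 292.]]
door 316 0.16797442663076256 ((487.3664245605469, -296.32843017578125), (158.63380432128906, 14.413199424743652), 6.696171760559082)
knuck 124 [ 0.551 -0.354  0.101] [ 0.66  -0.277  0.158]
lug/pins 59 [0.484 0.214 0.037] [0.515 0.259 0.144]
jar [0.659 0.081 0.06 ] [0.706 0.13  0.09 ]
tin [0.658 0.195 0.07 ] [0.709 0.246 0.107]
cup [ 0.375 -0.078  0.051] [ 0.433 -0.021  0.076]
scene case top 1159 0.19548245514782372 ((398.44049072265625, 187.33624267578125), (171.98387145996094, 128.11325073242188), 52.558448791503906) [[295. 158.]
 [397.  80.]
 [502. 217.]
 [400. 295.]]
door 160 0.16693431261195357 ((490.93475341796875, -296.6849365234375), (163.73287963867188, 12.668420791625977), 6.157577037811279)
knuck 144 [ 0.55  -0.355  0.1  ] [ 0.582 -0.28   0.16 ]
lug/pins 1029 [0.4  0.2  0.03] [0.52  0.291 0.17 ]
jar [0.659 0.08  0.06 ] [0.712 0.129 0.089]
tin [0.663 0.194 0.07 ] [0.714 0.245 0.103]
cup [ 0.375 -0.079  0.051] [ 0.439 -0.021  0.072]
```

View pics/crop.png

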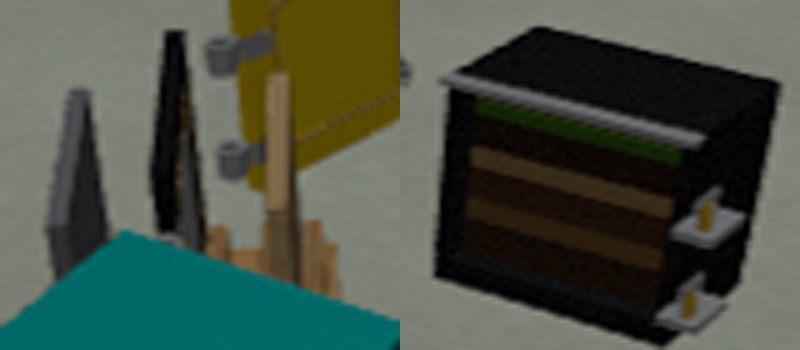

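The crops confirm it: the left one shows the black framed door between the grey panel and the plywood one. The right one shows the black case with two lugs and brass pins at crop px (707,215) and (690,300). I'll plan the joint path, check IK and look at the pins with the wrist camera.

```bash
cat >> h.py <<'E'
from scipy.spatial.transform import Rotation as Rn
def q(a):  # tool down, finger line y at world yaw a (deg)
    a=np.radians(a);y=np.array([np.cos(a),np.sin(a),0]);z=np.array([0,0,-1.]);x=np.cross(y,z)
    return Rn.from_matrix(np.stack([x,y,z],1)).as_quat()
def wcloud(d,pos,rot):
    K=d["camera_matrix"];z=d["z_map"];v,u=np.indices(z.shape)
    P=np.stack([(u-K[0,2])/K[0,0]*z,(v-K[1,2])/K[1,1]*z,z],-1)
    M=d["mount"];W=(P@M[:3,:3].T+M[:3,3])@Rn.from_quat(rot).as_matrix().T+pos
    W[z==0]=np.nan
    return W
E
python3 - <<'E'
from h import *
d=vision.capture("wrist");print(d["mount"].round(3),d["camera_matrix"].round(0).tolist(),Rn.from_quat(status.read_tool_rot()).as_matrix().round(2).tolist(), env.grasp_offset)
for a0,a1 in((96.5,208),(-83.5,28)):
    for p,a in(((.488,-.296,.16),a0),((.488,-.296,.33),a0),((.50,-.12,.33),a1),((.545,.15,.23),a1),((.545,.15,.17),a1)):
        s=env.solve_ik(p,q(a));print(a,p,None if s is None else np.round(s,2))
print(status.read_clock())
E
```

```text
[[-0.001 -0.945 -0.327  0.083]
 [ 1.    -0.001 -0.001  0.   ]
 [ 0.001 -0.327  0.945 -0.142]
 [ 0.     0.     0.     1.   ]] [[265.0, 0.0, 251.0], [0.0, 265.0, 193.0], [0.0, 0.0, 1.0]] [[0.89, 0.45, 0.0], [0.45, -0.89, 0.0], [0.0, 0.0, -1.0]] 0.0187
96.5 (0.488, -0.296, 0.16) [ 0.92  0.36 -0.53  1.83  0.21  1.    1.99]
96.5 (0.488, -0.296, 0.33) [ 0.9   0.2  -0.49  1.65  0.1   1.32  2.08]
208 (0.5, -0.12, 0.33) [ 0.35  0.06 -0.2   1.79  0.01  1.3  -2.51]
208 (0.545, 0.15, 0.23) [-1.37  0.6   1.39  1.85 -0.63  1.24 -2.44]
208 (0.545, 0.15, 0.17) [-1.34  0.74  1.38  1.9  -0.79  1.2  -2.33]
-83.5 (0.488, -0.296, 0.16) [ 0.53  0.31 -0.07  1.85  0.02  0.98 -1.  ]
-83.5 (0.488, -0.296, 0.33) [ 0.54  0.17 -0.07  1.67  0.01  1.31 -0.99]
28 (0.5, -0.12, 0.33) [ 0.62  0.08 -0.48  1.77  0.04  1.3   0.61]
28 (0.545, 0.15, 0.23) [ 0.31  0.32 -0.77  1.78  0.24  1.14 -0.04]
28 (0.545, 0.15, 0.17) [ 0.3   0.39 -0.77  1.83  0.31  1.04 -0.1 ]
1.45
```

```bash
python3 - <<'E'
from h import *
p,r=status.read_tool_pos(),status.read_tool_rot()
env.servo_line(np.array(p)+[0,0,.11],speed=.3)
print(status.read_clock())
env.move_to([.57,.10,.30],q(28))
print(status.read_clock())
p,r=np.array(status.read_tool_pos()),status.read_tool_rot()
d=vision.capture("wrist");W=wcloud(d,p,r)
np.savez("w1.npz",frame=d["frame"],W=W,p=p,r=r)
x,y,z=W[...,0],W[...,1],W[...,2]
m=(x>.25)&(x<.6)&(y>.05)&(y<.32)&(z>.187)&(z<.205);print("top",m.sum(),cv2.minAreaRect(W[m][:,:2].astype(np.float32)*1000))
for lo,hi in((.119,.130),(.132,.152),(.036,.049),(.052,.072)):
    m=(np.hypot(x-.503,y-.232)<.035)&(z>lo)&(z<hi)
    P=W[m]; print(lo,len(P),P.mean(0).round(4) if len(P) else "",P.min(0).round(3) if len(P) else "",P.max(0).round(3) if len(P) else "")
save(cv2.resize(d["frame"],(768,576)),"w1.png")
E
```

```text
1.9667
4.575
top 17482 ((406.1257019042969, 178.62258911132812), (170.76315307617188, 97.7026596069336), 52.454856872558594)
0.119 1069 [0.4932 0.2351 0.1249] [0.471 0.212 0.119] [0.518 0.257 0.13 ]
0.132 105 [0.4996 0.2267 0.1413] [0.48  0.215 0.132] [0.507 0.234 0.15 ]
0.036 204 [0.5027 0.2233 0.0446] [0.475 0.212 0.036] [0.517 0.237 0.049]
0.052 38 [0.4879 0.2209 0.0614] [0.473 0.215 0.052] [0.507 0.229 0.072]
```

View pics/w1.png

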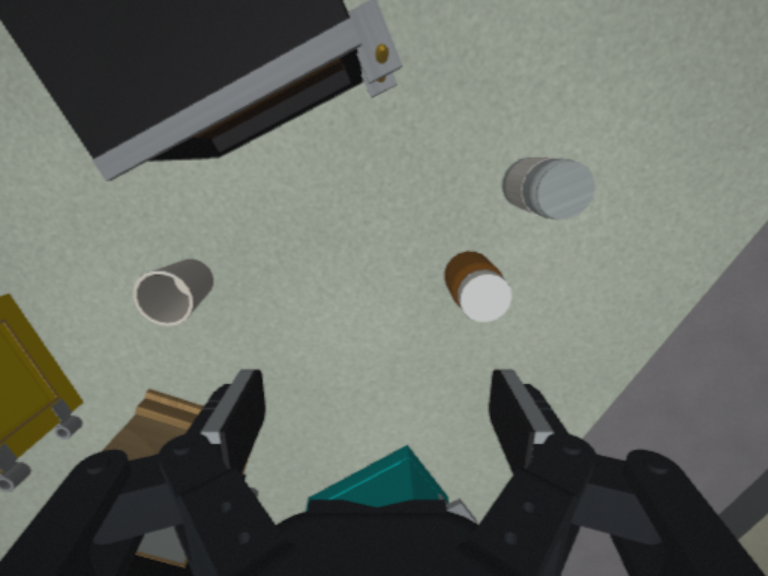

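The wrist picture shows the upper brass pin at zoomed px (382,53), the tip of the lower one at (380,80), the jar at (485,295), the tin at (560,188) and the cup at (165,297).

```bash
python3 - <<'E'
import numpy as np,cv2
for n in("w1","scene"):
    d=dict(np.load(n+".npz"))
    if n=="scene":
        from h import cloud; W=cloud(d)
    else: W=d["W"]
    hsv=cv2.cvtColor(d["frame"],cv2.COLOR_RGB2HSV)
    m=(hsv[...,1]>110)&(hsv[...,0]>12)&(hsv[...,0]<32)&(hsv[...,2]>70)&(np.hypot(W[...,0]-.503,W[...,1]-.231)<.03)
    P=W[m];print(n,m.sum())
    for lo,hi in((.128,.155),(.044,.075)):
        s=m&(W[...,2]>lo)&(W[...,2]<hi);Q=W[s]
        if len(Q):
            v,u=np.nonzero(s)
            print(lo,len(Q),Q.mean(0).round(4),Q.min(0).round(4),Q.max(0).round(4),"px",u.mean(),v.mean())
E
```

```text
w1 83
0.128 77 [0.5039 0.2283 0.1427] [0.4998 0.2252 0.1281] [0.5071 0.2332 0.1499] px 254.15584415584416 35.33766233766234
0.044 6 [0.5054 0.2267 0.0575] [0.5034 0.2254 0.0514] [0.5066 0.2279 0.0612] px 253.83333333333334 52.666666666666664
scene 27
0.128 15 [0.503  0.2297 0.1372] [0.4769 0.2269 0.128 ] [0.5108 0.2367 0.1498] px 345.73333333333335 194.93333333333334
0.044 12 [0.507  0.2291 0.0578] [0.5038 0.2268 0.0476] [0.5097 0.2312 0.0688] px 342.5 218.0
```

```bash
python3 - <<'E'
from h import *
env.set_gripper(.04,60)
env.move_to([.50,-.12,.33],q(-40))
env.move_to([.46,-.298,.30],q(-83.5))
p,r=np.array(status.read_tool_pos()),status.read_tool_rot()
d=vision.capture("wrist");W=wcloud(d,p,r)
np.savez("w2.npz",frame=d["frame"],W=W,p=p,r=r)
x,y,z=W[...,0],W[...,1],W[...,2]
m=(x>.38)&(x<.60)&(y>-.34)&(y<-.26)&(z>.160)&(z<.18);P=W[m]
print(m.sum(),P[:,2].mean(),cv2.minAreaRect(P[:,:2].astype(np.float32)*1000))
m=(x>.565)&(x<.62)&(y>-.32)&(y<-.25)&(z>.10)&(z<.15);P=W[m]
if len(P):print("kn",m.sum(),P.mean(0),P.min(0),P.max(0))
print(status.read_clock())
save(cv2.resize(d["frame"],(640,480)),"w2.png")
E
```

```text
1734 0.16788277702223559 ((487.4867248535156, -297.72509765625), (159.115966796875, 11.988370895385742), 6.053553104400635)
kn 243 [ 0.58082222 -0.28759462  0.12757267] [ 0.56589028 -0.29733361  0.10964168] [ 0.59073505 -0.27789602  0.13156717]
6.875
```

View pics/w2.png

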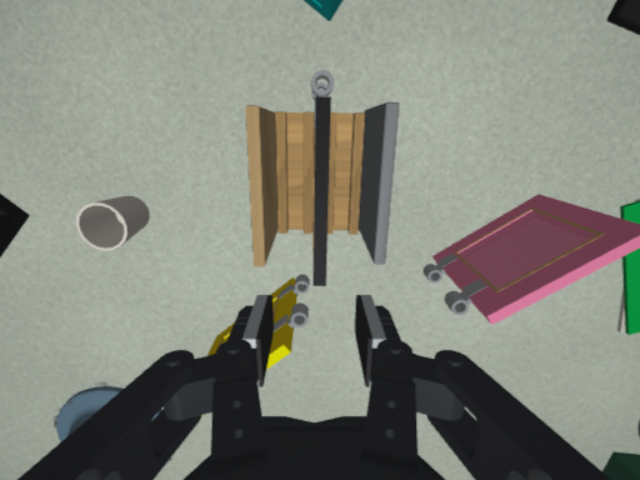

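The wrist picture shows the black door with its knuckle ring at (322,83), between the plywood (258,185) and grey (385,185) panels. Its top edge is clear, so I grasp it now and lift.

```bash
python3 - <<'E'
from h import *
A=q(6.05-90)
env.move_to([.4875,-.2977,.24],A)
env.servo_line([.4875,-.2977,.139],speed=.12,until_force=10)
print(status.read_tool_pos(),status.read_ft_force())
env.set_gripper(0.0,60)
print("gap",status.read_finger_gap(),status.read_grasp_force(),status.read_ft_force())
env.servo_line([.4875,-.2977,.345],speed=.12)
print("gap",status.read_finger_gap(),status.read_ft_force(),status.read_clock())
env.move_to([.50,-.13,.345],q(-30))
env.move_to([.545,.00,.345],q(28))
p,r=np.array(status.read_tool_pos()),status.read_tool_rot()
d=vision.capture("wrist");W=wcloud(d,p,r)
np.savez("w3.npz",frame=d["frame"],W=W,p=p,r=r)
R=Rn.from_quat(r).as_matrix();T=(W-p)@R
x,y,z=np.moveaxis(T,-1,0)
m=(np.abs(x)<.13)&(np.abs(y)<.02)&(z>-.045)&(z<-.01)&(x>.02);P=T[m]
print("edge tool",m.sum(),cv2.minAreaRect(P[:,:2].astype(np.float32)*1000),P[:,2].mean())
m=(x>.084)&(x<.115)&(np.abs(y)<.02)&(z>.0)&(z<.025);P=T[m];print("kn",len(P),P.mean(0),P.min(0),P.max(0))
save(cv2.resize(d["frame"],(640,480)),"w3.png");print(status.read_clock(),p)
E
```

```text
[ 0.48831127 -0.29820406  0.14011748] [ 1.31990907  0.20838557 -0.29262352]
gap 0.011464013743568582 60.152403116226196 [ 0.07315683 -0.11269959  3.45576827]
gap 0.011153372546919357 [-0.33715109  0.0473903  -2.92289067] 10.4583
edge tool 3499 ((50.34779357910156, -1.867513656616211), (60.683589935302734, 12.064236640930176), 0.05424299091100693) -0.02753719447891139
kn 829 [ 0.09477022 -0.00192194  0.01137905] [ 0.08406519 -0.0116914   0.00833767] [0.10441332 0.00769807 0.02458615]
11.9333 [ 0.54519822 -0.00251025  0.3445473 ]
```

View pics/w3.png

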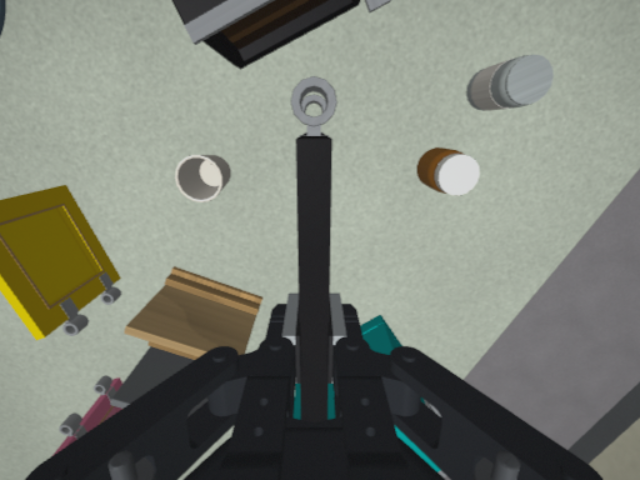

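The wrist picture shows the door in hand and straight, with its knuckle ring at (314,102), in tool coordinates (94.4,-2.0) mm. Next I go to the front of the pins at slide-in height and look again.

```bash
python3 - <<'E'
from h import *
Q=q(28);xt=np.array([-np.sin(np.radians(28)),np.cos(np.radians(28)),0]);T0=np.array([.5491,.1476,0])
env.move_to(T0-.1*xt+[0,0,.345],Q)
env.servo_line(T0-.1*xt+[0,0,.195],speed=.15)
env.servo_line(T0-.045*xt+[0,0,.195],speed=.1)
p,r=np.array(status.read_tool_pos()),status.read_tool_rot()
d=vision.capture("wrist");W=wcloud(d,p,r)
np.savez("w4.npz",frame=d["frame"],W=W,p=p,r=r)
R=Rn.from_quat(r).as_matrix();T=(W-p)@R
x,y,z=np.moveaxis(T,-1,0)
print(p,R.round(4).tolist(),status.read_ft_force(),status.read_clock())
m=(x>.084)&(x<.115)&(np.abs(y)<.02)&(z>.0)&(z<.014);P=T[m];print("kn",len(P),P.mean(0).round(4),P.min(0).round(4),P.max(0).round(4))
hsv=cv2.cvtColor(d["frame"],cv2.COLOR_RGB2HSV)
m=(hsv[...,1]>110)&(hsv[...,0]>12)&(hsv[...,0]<32)&(hsv[...,2]>70)&(np.hypot(W[...,0]-.503,W[...,1]-.231)<.03)
for lo,hi in((.128,.134),(.134,.140),(.14,.146),(.146,.156),(.044,.08)):
    s=m&(W[...,2]>lo)&(W[...,2]<hi)
    if s.any():print(lo,s.sum(),W[s].mean(0).round(4),W[s].min(0).round(4),W[s].max(0).round(4),"tool",T[s].mean(0).round(4),T[s].min(0).round(4),T[s].max(0).round(4))
save(cv2.resize(d["frame"][:192,128:384],(768,576)),"w4.png")
E
```

```text
[0.57031752 0.10764469 0.1950256 ] [[-0.47, 0.8827, 0.0004], [0.8827, 0.47, -0.001], [-0.0011, -0.0001, -1.0]] [ 0.17210851 -1.2424652  -3.69981438] 14.2417
kn 764 [ 0.0945 -0.0019  0.0107] [ 0.0841 -0.0117  0.0084] [0.1044 0.0077 0.014 ]
0.128 29 [0.5048 0.2266 0.1311] [0.5015 0.2252 0.1282] [0.5072 0.2308 0.1339] tool [ 0.1359 -0.0019  0.0638] [ 0.1349 -0.0054  0.061 ] [0.1385 0.002  0.0666]
0.134 37 [0.5052 0.2271 0.1375] [0.5016 0.2252 0.1342] [0.5072 0.2314 0.14  ] tool [ 0.1361 -0.0013  0.0574] [ 0.1347 -0.0053  0.0549] [0.1393 0.0019 0.0607]
0.14 99 [0.5038 0.2282 0.1432] [0.4996 0.2252 0.14  ] [0.5071 0.2332 0.1459] tool [ 0.1377 -0.002   0.0516] [ 0.1349 -0.0058  0.049 ] [0.1421 0.0018 0.0548]
0.146 57 [0.5031 0.2291 0.1479] [0.5006 0.2266 0.1461] [0.5052 0.2312 0.15  ] tool [ 0.1389 -0.0023  0.047 ] [ 0.1365 -0.0044  0.0449] [ 1.414e-01 -1.000e-04  4.880e-02]
0.044 44 [0.5051 0.2274 0.0596] [0.502  0.2251 0.049 ] [0.5072 0.2311 0.0671] tool [ 0.1365 -0.0013  0.1352] [ 0.1349 -0.005   0.1278] [0.1392 0.0016 0.1459]
```

View pics/w4.png

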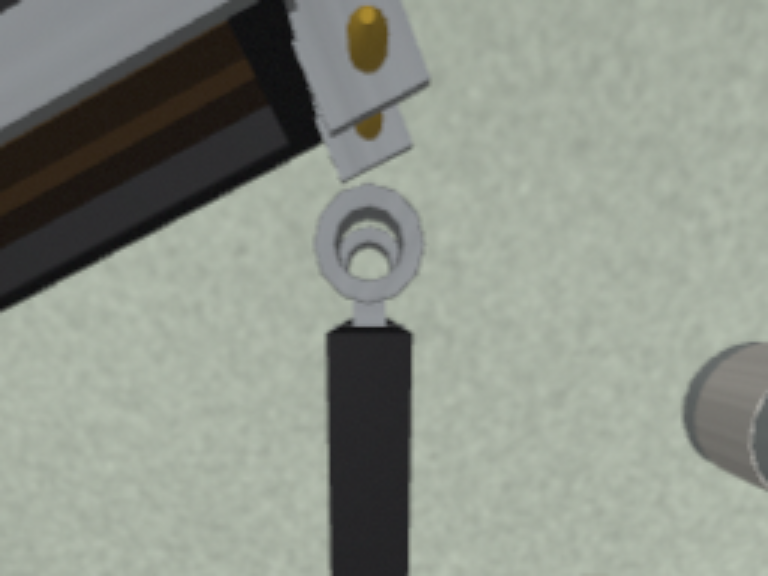

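The crop shows the knuckle ring at (369,243) and the upper pin at (368,40), lined up sideways. The offset left is 44.7 mm lengthwise and 0 mm sideways. Slide in and lower with a force watch.

```bash
python3 - <<'E'
from h import *
Q=q(28);xt=np.array([-np.sin(np.radians(28)),np.cos(np.radians(28)),0])
p=np.array([.5703,.1076,.195])+.0447*xt
print(env.servo_line(p,Q,speed=.06,until_force=8),status.read_tool_pos(),status.read_ft_force())
f=env.servo_line(p+[0,0,-.034],speed=.03,until_force=8)
print(f,status.read_tool_pos(),status.read_ft_force())
if not f:
    f=env.servo_line(p+[0,0,-.041],speed=.015,until_force=8)
    print(f,status.read_tool_pos(),status.read_ft_force(),status.read_moment())
print(status.read_finger_gap(),status.read_clock())
E
```

```text
False [0.54942074 0.14682978 0.19494111] [ 0.23177232  0.01457465 -2.71245137]
False [0.54930637 0.14693477 0.16098936] [ 1.85823996 -1.14300066 -3.76028404]
True [0.55019497 0.1468243  0.15665043] [ 0.80437913 -0.47488753  3.99954722] [0.27861563 0.19656173 0.05278773]
0.01111475871286617 16.8083
```

Seated: TCP at 0.157 with 8 N contact, as predicted, whereas a missed pin would have stopped it near 0.18. Release, lift clear and check.

```bash
python3 - <<'E'
from h import *
env.set_gripper(.035)
p=np.array(status.read_tool_pos());env.servo_line(p+[0,0,.10],speed=.15)
p,r=np.array(status.read_tool_pos()),status.read_tool_rot()
d=vision.capture("wrist");W=wcloud(d,p,r);x,y,z=np.moveaxis(W,-1,0)
m=(x>.50)&(x<.65)&(y>.04)&(y<.25)&(z>.175)&(z<.2)&(((x-.503)*.797-(y-.23)*.604)>.012)
print("door top",m.sum(),np.median(z[m]),cv2.minAreaRect(W[m][:,:2].astype(np.float32)*1000))
m=(np.hypot(x-.503,y-.23)<.012)&(z>.12)&(z<.18);print("knuckle",m.sum(),np.median(z[m]),W[m].mean(0))
def pt(phi,r,off):
    f=np.radians(phi);return np.array([.503+r*np.cos(f)-off*np.sin(f),.230+r*np.sin(f)+off*np.cos(f),0])
env.set_gripper(0)
for phi in(298,265,233):
    for z in(.25,.15):
        s=env.solve_ik(pt(phi,.15,.05)+[0,0,z],q(phi-180));print(phi,z,None if s is None else np.round(s,2))
print(status.read_clock());save(cv2.resize(d["frame"],(640,480)),"w5.png")
E
```

```text
door top 2442 0.18346654525273826 ((550.369140625, 145.15652465820312), (12.024345397949219, 160.72158813476562), 29.094165802001953)
knuckle 520 0.1458277867543803 [0.50289831 0.22929376 0.13956487]
298 0.25 [ 0.44  0.49 -0.92  1.59  0.4   1.26  1.5 ]
298 0.15 [ 0.41  0.59 -0.88  1.69  0.5   1.11  1.43]
265 0.25 [ 0.52  0.27 -0.84  1.8   0.22  1.17  1.09]
265 0.15 [ 0.47  0.39 -0.81  1.89  0.33  1.    1.  ]
233 0.25 [ 0.53  0.04 -0.8   1.98  0.03  1.13  0.64]
233 0.15 [ 0.46  0.2  -0.78  2.09  0.17  0.92  0.51]
18.4667
```

View pics/w5.png

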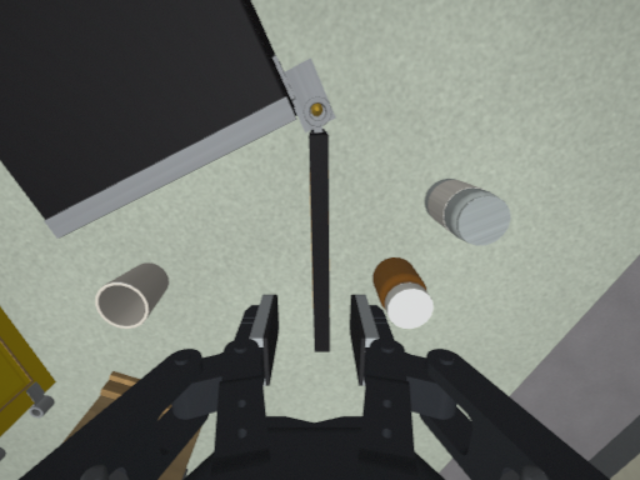

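The picture shows the brass pin inside the knuckle ring at (317,108), the door top at its seated height of about 0.184, and the jar and tin untouched. Now push it shut from its outer face.

```bash
python3 - <<'E'
from h import *
def pt(phi,r,off,z):
    f=np.radians(phi);return np.array([.503+r*np.cos(f)-off*np.sin(f),.230+r*np.sin(f)+off*np.cos(f),z])
env.move_to(pt(299,.145,.06,.27),q(119))
env.servo_line(pt(299,.145,.06,.155),speed=.15)
env.servo_line(pt(298,.145,.022,.155),speed=.08,until_force=12)
for phi in(289,280,271,262,253,245,239,236):
    if env.servo_line(pt(phi,.145,.018,.155),q(phi-180),speed=.1,until_force=12): print("force at",phi,status.read_ft_force());break
print(status.read_tool_pos(),status.read_ft_force(),status.read_clock())
f=env.servo_line(pt(232.6,.145,.008,.155),q(53),speed=.03,until_force=8)
p=np.array(status.read_tool_pos());print(f,p,status.read_ft_force(),pt(232.6,.145,.017,.155))
n=np.array([.795,-.607,0])
env.dwell(.3)
env.servo_line(p+n*.06,speed=.06)
env.servo_line(p+n*.06+[0,0,.15],speed=.2)
d=vision.capture("top");W=cloud(d);x,y,z=np.moveaxis(W,-1,0)
s=vision.capture("scene");print(status.read_clock())
c=np.vstack([cv2.resize(np.hstack([s["frame"][130:240,250:390]]),(700,550))]);save(c,"fin.png")
E
```

```text
force at 280 [ 6.39617585  2.61480496 -3.74285199]
[0.56005763 0.09602364 0.15686938] [ 6.39617585  2.61480496 -3.74285199] 22.0583
True [0.55911695 0.09520054 0.15727638] [ 8.92390151  2.11003163 -6.04612061] [0.42843555 0.10448449 0.155     ]
25.5917
```

View pics/fin.png

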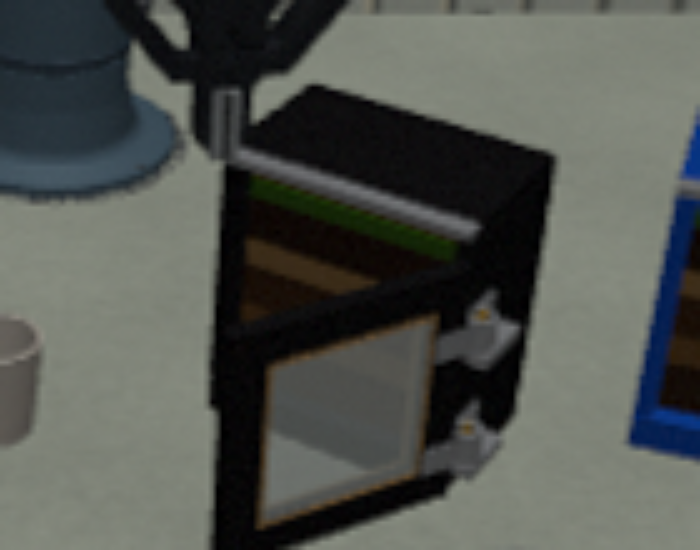

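The picture shows the hung door still standing roughly half open, because the force watch stopped the push at 280°. I measure its angle and push on along the arc with a higher limit.

```bash
cat >> h.py <<'E'
def pt(phi,r,off,z):
    f=np.radians(phi);return np.array([.503+r*np.cos(f)-off*np.sin(f),.230+r*np.sin(f)+off*np.cos(f),z])
def doorang():
    W=cloud(vision.capture("scene"));x,y,z=np.moveaxis(W,-1,0)
    m=(np.hypot(x-.503,y-.23)<.19)&(z>.03)&(z<.182)&(((x-.503)*.795-(y-.23)*.607)>.003)&(np.hypot(x-.503,y-.23)>.03)
    P=W[m][:,:2]-[.503,.23];f=np.degrees(np.arctan2(P[:,1],P[:,0]))%360
    return len(P),np.percentile(f,[5,50,95])
E
python3 - <<'E'
from h import *
n,a=doorang();print(n,a,status.read_ft_force());st=a[1]
env.move_to(pt(st+2,.15,.06,.30),q(st-178))
env.servo_line(pt(st+2,.15,.06,.155),speed=.15)
F0=np.array(status.read_ft_force());print(F0)
env.servo_line(pt(st,.15,.025,.155),speed=.08,until_force=25)
for phi in np.arange(st-4,233,-6):
    f=env.servo_line(pt(phi,.15,.017,.155),q(phi-180),speed=.08,until_force=25)
    print(round(phi),f,(np.array(status.read_ft_force())-F0).round(1))
    if f: break
print(status.read_tool_pos(),status.read_clock(),doorang())
E
```

```text
2099 [296.30064632 298.99038191 315.9270243 ] [-0.5213017  -0.09473249  0.00661522]
[-0.69655853  0.46944272 -1.05030077]
295 False [ 1.3 -0.3  1.2]
289 False [3.5 0.1 1.4]
283 False [10.3  3.  -3.4]
277 False [5.7 1.5 2.5]
271 False [ 0.8 -0.9  1.7]
265 False [ 4.2 -0.1 -0.2]
259 False [ 1.  -0.1  0.6]
253 False [ 0.3 -0.7  0.4]
247 False [ 1.1 -1.4  1.2]
241 False [ 1.  -1.4  2.1]
235 False [ 0.9 -0.7  0.7]
[0.43148034 0.09719527 0.15510976] 31.7 (1759, array([234.57226123, 236.89950467, 349.26269578]))
```

```bash
python3 - <<'E'
from h import *
f=env.servo_line(pt(232.4,.15,.006,.155),q(53),speed=.03,until_force=10)
p=np.array(status.read_tool_pos());print(f,p,status.read_ft_force(),pt(232.6,.15,.017,.155))
env.dwell(.3)
n=np.array([.795,-.607,0])
env.servo_line(p+n*.08,speed=.06)
env.servo_line(p+n*.08+[0,0,.18],speed=.2)
env.move_to([.56,-.03,.36],q(53))
s=vision.capture("scene");t=vision.capture("top")
W=cloud(s);u=(W[...,0]-.503)*.795-(W[...,1]-.23)*.607;v=-(W[...,0]-.503)*.607-(W[...,1]-.23)*.795
m=(W[...,2]>.04)&(W[...,2]<.175)&(u>-.012)&(u<.1)
for a,b in((.015,.035),(.04,.1),(.1,.15),(.152,.172)):
    k=m&(v>a)&(v<b);print(a,k.sum(),np.median(u[k]).round(4))
c=lambda f:cv2.resize(f,(400,400))
save(np.hstack([c(s["frame"][130:290,240:400]),c(t["frame"][120:280,130:290])]),"fin2.png");print(status.read_clock())
E
```

```text
True [0.42462277 0.10162958 0.15512985] [ 2.42353979 -0.60494381  1.2111239 ] [0.42539867 0.10051242 0.155     ]
0.015 251 0.0052
0.04 683 0.003
0.1 555 0.0028
0.152 210 0.0057
35.6417
```

View pics/fin2.png

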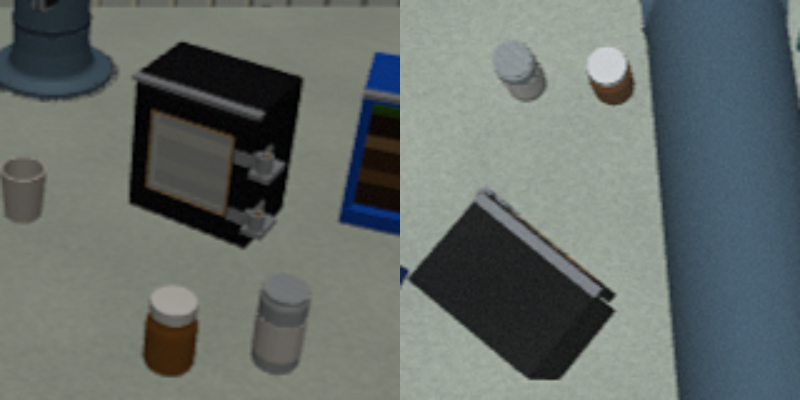

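The picture shows the door along the case front and under the lip. To be sure, I give it one firmer press and measure lip to door from close by.

```bash
python3 - <<'E'
from h import *
env.move_to(pt(232.6,.15,.08,.30),q(52.6))
env.servo_line(pt(232.6,.15,.08,.155),speed=.2)
env.servo_line(pt(232.6,.15,.025,.155),speed=.1)
f=env.servo_line(pt(232.6,.15,.0,.155),speed=.02,until_force=15)
p=np.array(status.read_tool_pos());print(f,p,"off",(p-pt(232.6,.15,0,.155))@[.795,-.607,0])
env.dwell(.3)
n=np.array([.795,-.607,0])
env.servo_line(p+n*.08,speed=.06)
env.servo_line(p+n*.10+[0,0,.15],speed=.2)
env.move_to([.57,.10,.33],q(28))
p,r=np.array(status.read_tool_pos()),status.read_tool_rot()
d=vision.capture("wrist");W=wcloud(d,p,r)
u=(W[...,0]-.503)*.795-(W[...,1]-.23)*.607;v=-(W[...,0]-.503)*.607-(W[...,1]-.23)*.795;z=W[...,2]
for a in(.02,.05,.08,.11,.14,.16):
    k=(v>a)&(v<a+.012)
    L=k&(z>.192)&(z<.203)&(u<.03); D=k&(z>.06)&(z<.187)&(u>-.01)&(u<.03)
    print(a,"lip",u[L].max().round(4),"door face",np.percentile(u[D],[50,95]).round(4),"top",z[D].max().round(4))
print(status.read_clock())
E
```

```text
True [0.4243308  0.10128289 0.15509555] off 0.015687388575044096
0.02 lip 0.0023 door face [0.005  0.0067] top 0.187
0.05 lip 0.0022 door face [0.003 0.005] top 0.1864
0.08 lip 0.0024 door face [0.003 0.005] top 0.1867
0.11 lip 0.0026 door face [0.0029 0.0052] top 0.1855
0.14 lip 0.0026 door face [0.0033 0.0064] top 0.1849
0.16 lip 0.0028 door face [0.0048 0.0063] top 0.1852
41.975
```

```bash
python3 -c "
from h import *
print(job.hand_in())"
```

```text
the job is handed in; nothing more can be done
None
```

The door hangs on both hinge pins and is pushed fully shut under the lip. The jar, tin and cup look undisturbed in the last pictures; I didn't re-check the two spare panels after the lift. I handed the job in at about 42 s of the 64 s allowed, and it returned no verdict.

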